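Close a junction box by pressing its cover pins home crosswise

ROBOT

A 6-joint arm with a two-finger parallel gripper is mounted at the origin on the work surface. World frame = base frame: x ahead of the robot, y to its left, z up, the work surface at z = 0. Lengths are in m, angles in rad, forces in N, time in s.
With the tool pointing down it reaches from about 0.35 to 0.775 m from the base axis. Payload 5.5 kg.
Tool frame: the origin (TCP) lies on the centre line of the jaws, within the pads' length; the fingertips stand 25 mm ahead of it and the grasp point (between the pads) lies 6 mm ahead of it; z points along the fingers, y is the line along which they close (so a half turn about z gives the same grasp; the last joint's range is limited). The gripper opens to 85 mm and grips with 20 to 120 N. Pads are 22 mm wide; open, the fingers measure 114 mm over their backs; the gripper's body (76 mm by 85 mm) begins 54 mm behind the grasp point. The pads swing forward as they close: fully open they stand 13 mm farther back than shut.
Start: joints at [-0.14, 0.313, 0.046, 1.304, 0, 1.431], TCP at [0.575, -0, 0.228] pointing down, gripper open.
Joint ranges: [-2.76, 2.76], [-0.86, 1.69], [-1.03, 1.26], [-2.2, 2.34], [-1.47, 1.5], [-3.14, 3.14]. Speed limits (rad/s): [2.57, 2.57, 3.14, 3.14, 3.14, 3.14].

INTERFACE

Orientations are given as a unit quaternion [x, y, z, w].
In Python, from workcell import * gives the robot as it stands. The module is installed in compiled form; this text tells all that it offers.
- The arm moves only by the tool carry_out, never from a script. Its argument "increments" is a list of rows, each a list of 7 numbers: the shift along the tool's x, y, z in m, then the turn, a rotation vector about the tool's x, y, z in units of 6 degrees (1.0 is 6 degrees), then the opening, from 0 (shut) to 1 (fully open). A call has 1 to 20 rows; each row is the pose to reach, as a shift and turn from the pose commanded when the call began, along the tool's axes at that moment; what a row does not reach only later rows make up. A row lasts 1/10 s, in which the tool goes at most 50 mm and 8.59 degrees, less where a joint would pass 70% of its speed; a pose out of reach is approached as far as the arm can. A call with a gripper value outside its range is refused whole. The fingers move at their own pace and stop on an object; the grip force is fixed at half the most. Time passes only in rows, so rows that repeat a pose let the fingers close. It gives the time, the measured TCP pose, the force, the opening and the grip force at its end, in the units of the state.
- state(): the state, without advancing time (a new reading comes with each control period).
- capture(name): name is "scene" or "side" or "wrist"; returns a dict with "img" (384x512x3 uint8, red, green, blue), "mtx" (3x3 intrinsics, pixels), "T" (4x4, takes a point from camera to world coordinates). Camera axes: x right, y up, looking along -z (the intrinsics and any distortion apply to the point x, -y, -z); pixel columns grow to the right and rows downward; lengths in m; the calibration is good to about 2 mm. The wrist camera is an equidistant fisheye: a pixel r from the principal point sees the ray r / f radians off the axis. A picture is of the moment at which its call begins. There is no depth.
- hand_in(): hands the job in; it is judged then, once.
Trained networks look in the newest picture that a camera, given by its name, has taken for a name from the list of things; names that differ only in an ending like _2 or _b are one class to them, and where a whole thing is asked for, a point or a joint stands for the part that bears it (a point fixed in the world has none). Each returns a list of dicts, best first, with "score" (0 to 1); they miss things now and then, are a little off and sometimes report something else, mostly with a low value. They report only what shows in the picture. A call takes as long as a camera call.
- boxes_of(camera, query): "box" ([centre column, centre row, width, height] in pixels, round what is visible of it).
The state is a dict: "time": time; "joint_pos": joint angles; "qd": joint speeds; "joint_efforts": joint torques, N m; "position": TCP position; "orientation": TCP orientation; "wrist_force": force on the tool from outside, world axes, zero at the start; "wrist_torque": the same for the moment, N m; "gripper_width": finger opening in m; "gripper_force": force on a finger pad.
Only numpy, scipy, OpenCV 4.12 (cv2) and the standard library are available. Lean on these libraries where they do the work, as an engineer would, in place of code of your own. Each camera call takes 0.05 s, during which the arm holds its last target. There are 200 camera calls.

TASK

Fasten the cover of the grey junction box by pressing its four red push pins fully home with a fingertip, each with a light, gentle press and crosswise so that the gasket beds evenly: first the pin at the corner between the cable-gland side and the brass earth-stud end, then the one diagonally opposite, then the other one on the gland side, and last the remaining one. Do not lift, tip or shove the box, and leave everything else on the shelf where it is; finish with the hand clear.

Things in the scene. Friction and masses are not known exactly. Their poses are not given: they have to be found in the camera images.
- jbox: Grey plastic junction box, loose and rigid, 200 (x) x 150 (y) mm, 75 mm high to the top of its cover, about 0.85 kg. Origin: centre of its underside, z up; turned any way about z. Cable glands on its +y side, earth stud at its +x end. In each corner of the cover, 77 mm (x) and 54 mm (y) from the centre, a black rubber grommet (25 mm across, 8 mm high) holds a red nylon push pin.
- gland_side (a point): Point midway between the two black, white-plugged cable glands that stick out 35 mm from the box's +y long side; 28 mm above the surface, on the box's wall. It marks the gland side.
- earth_stud (a point): Top of the upright brass earth stud, on a brass tab that sticks out 25 mm from the middle of the box's +x short end, next to a green-and-yellow striped mark on the cover; 60 mm above the surface. It marks the earth-stud end.
- pin_a_top (a point): Centre of the flat top of red push pin a, to be pressed first: the corner between the gland side and the earth-stud end (+x, +y corner of the box). Head 20 mm across and 6 mm thick; at the start its top stands 13 to 14 mm above its grommet, 96 to 97 mm above the surface; home, the head sits flat on the grommet, its top 89 mm above the surface.
- pin_b_top (a point): Centre of the flat top of red push pin b, to be pressed second: the corner diagonally opposite pin a (-x, -y corner), away from the glands and from the stud. Head 20 mm across and 6 mm thick; at the start its top stands 13 to 14 mm above its grommet, 96 to 97 mm above the surface; home, the head sits flat on the grommet, its top 89 mm above the surface.
- pin_c_top (a point): Centre of the flat top of red push pin c, to be pressed third: the other corner on the gland side (-x, +y corner). Head 20 mm across and 6 mm thick; at the start its top stands 13 to 14 mm above its grommet, 96 to 97 mm above the surface; home, the head sits flat on the grommet, its top 89 mm above the surface.
- pin_d_top (a point): Centre of the flat top of red push pin d, to be pressed fourth: the last corner, at the earth-stud end on the side without glands (+x, -y corner). Head 20 mm across and 6 mm thick; at the start its top stands 13 to 14 mm above its grommet, 96 to 97 mm above the surface; home, the head sits flat on the grommet, its top 89 mm above the surface.
- pin_a (a joint): How far push pin a is pressed in, m: 0 fully proud, 0.008 home. It slides straight down in its grommet against about 4 N of friction and stays where it is left, with no spring. The grommet is soft: pin and grommet together give about 1 mm for each 5 N, at most 5 mm, and come back.
- pin_b (a joint): How far push pin b is pressed in, m: 0 fully proud, 0.008 home. It slides straight down in its grommet against about 4 N of friction and stays where it is left, with no spring. The grommet is soft: pin and grommet together give about 1 mm for each 5 N, at most 5 mm, and come back.
- pin_c (a joint): How far push pin c is pressed in, m: 0 fully proud, 0.008 home. It slides straight down in its grommet against about 4 N of friction and stays where it is left, with no spring. The grommet is soft: pin and grommet together give about 1 mm for each 5 N, at most 5 mm, and come back.
- pin_d (a joint): How far push pin d is pressed in, m: 0 fully proud, 0.008 home. It slides straight down in its grommet against about 4 N of friction and stays where it is left, with no spring. The grommet is soft: pin and grommet together give about 1 mm for each 5 N, at most 5 mm, and come back.
- tin: Magenta solvent-cement tin with black cap, 68 mm across, 126 mm high; origin under its centre. Leave alone.
- elbow: Yellow plastic pipe bend lying flat, about 125 x 125 mm, 26 mm high; origin under its middle. Leave alone.
- tape: Blue roll of tape lying flat, 68 mm across, 19 mm high; origin under its centre. Leave alone.
- carton: Brown carton, 100 x 75 x 60 mm high; origin under its centre. Leave alone.
- screwdriver: Screwdriver with orange handle, 190 mm long, lying along the box's side without glands, about 25 mm high. Leave alone.
- spare_gland: Spare black cable gland lying beyond the gland side of the box, 46 mm long, 33 mm high. Leave alone.
- breaker: White circuit breaker lying flat beyond the end of the box away from the earth stud, about 75 x 82 mm, 18 mm high. Leave alone.

How it is judged:
On the way, in this order (a step that is already met when the one before it is completed fails the run):
1. pin a (gland side, earth-stud end) pressed home (value of joint pin_a above 0.0065 m), for 0.1 s.
2. pin b (diagonally opposite) pressed home (value of joint pin_b above 0.0065 m), for 0.1 s.
3. pin c (other one on the gland side) pressed home (value of joint pin_c above 0.0065 m), for 0.1 s.
4. pin d (the last) pressed home (value of joint pin_d above 0.0065 m), for 0.1 s.
At the end, for the whole second after the job is handed in: All four pins are pressed at least 6.5 mm of their 8 mm, pressed in the order a, b, c, d; the box stands flat and at rest within 20 mm of where it was (value of joint each of pin_a, pin_b, pin_c, pin_d above 0.0065 m and distance of jbox from where it was at the start of the episode below 0.02 m and angle between jbox's own z axis and vertical below 0.05 rad and linear speed of jbox below 0.01 m/s); the robot touches nothing.
It fails at once if a press harder than a light one (over 30 N on the box or its pins) (contact force between any of the fingers, the arm and jbox above 30 N).
It fails at once if the box is shoved more than 20 mm or lifted (distance of jbox from where it was at the start of the episode above 0.02 m or height (world z) of jbox above 0.008 m).
It fails at once if the box is tipped (angle between jbox's own z axis and vertical above 0.08 rad).
It fails at once if something else on the shelf is moved more than 15 mm (distance of any of tin, elbow, tape, carton, screwdriver, spare_gland, breaker from where it was at the start of the episode above 0.015 m).
It also fails if it takes over 45 s, if anything falls off the work surface, if the arm or the gripper's body presses on something with over 40 N, if the wrist force passes 120 N, or if a joint passes its speed limit or range.

## Working session

There is one attempt and no reset: what is moved stays moved. The work goes in short steps, Python scripts to look and compute and a tool call to move; the robot and the scene stay as the last step left them, time stands still between calls to the robot, and variables do not carry over. Pictures are saved under pics/ and viewed, at most 10 in all, crops included, and the job is handed in when it is done.

Besides the shell and the picture viewer there is one more tool, called as a command line: name --pt "numbers of a row" for each row, then --argument value for the rest. carry_out: Moves the arm, as the interface text tells. Its arguments: {"type":"object","properties":{"increments":{"type":"array"}},"required":["increments"]}

```bash
mkdir -p pics; cat > h.py <<'E'
from workcell import *
import numpy as np, cv2
from scipy.optimize import least_squares
def ray(c,u,v,fish=False):
    K=np.array(c["mtx"]);T=np.array(c["T"])
    x=(u-K[0,2])/K[0,0];y=(v-K[1,2])/K[1,1]
    if fish:
        r=np.hypot(x,y);s=np.sin(r)/max(r,1e-9);d=np.array([x*s,-y*s,-np.cos(r)])
    else: d=np.array([x,-y,-1.])
    return T[:3,3],T[:3,:3]@d
def onz(c,u,v,z,fish=False):
    o,d=ray(c,u,v,fish);return o+d*(z-o[2])/d[2]
def reds(img):
    h=cv2.cvtColor(img,cv2.COLOR_RGB2HSV)
    m=(((h[...,0]<6)|(h[...,0]>174))&(h[...,1]>150)&(h[...,2]>70)).astype(np.uint8)
    n,l,s,ce=cv2.connectedComponentsWithStats(m)
    return [(ce[i].round(1),s[i].tolist()) for i in range(1,n) if s[i][4]>12]
E
python3 - <<'E'
from h import *
s=state();print(s["time"],s["position"],s["orientation"],s["wrist_force"])
ims=[]
for n in("scene","side","wrist"):
    c=capture(n);print(n,c["mtx"],np.round(c["T"],3).tolist())
    f=n=="wrist"
    for ce,st in reds(c["img"]): print(ce,st,onz(c,*ce,.097,f).round(3))
    for q,z in(("pin_a_top",.097),("gland_side",.028),("earth_stud",.06)):
        for b in boxes_of(n,q)[:5]: print(q,np.round(b["box"],1),round(b["score"],2),onz(c,*b["box"][:2],z,f).round(3))
    cv2.imwrite(f"pics/{n}0.png",c["img"][...,::-1])
E
```

```text
0.0 [5.74490718e-01 6.29277834e-05 2.26823396e-01] [ 7.07104754e-01  7.07108249e-01 -5.37281710e-04 -7.09168521e-04] [0.34442626 0.41476422 0.40169423]
scene [[360.22695694   0.         261.45959232]
 [  0.         360.22695694 193.00956895]
 [  0.           0.           1.        ]] [[-0.015, -0.574, 0.819, 1.653], [1.0, -0.006, 0.014, 0.018], [-0.003, 0.819, 0.574, 0.846], [0.0, 0.0, 0.0, 1.0]]
[404.2 163.2] [402, 157, 5, 12, 38] [0.364 0.582 0.097]
[230.9 175.6] [229, 174, 5, 4, 15] [ 0.466 -0.121  0.097]
[258.4 175.6] [257, 174, 4, 5, 14] [ 0.465 -0.014  0.097]
[422.4 192.8] [420, 186, 6, 14, 58] [0.576 0.583 0.097]
[228.  198.9] [226, 197, 5, 5, 18] [ 0.621 -0.118  0.097]
[258.2 198.7] [256, 197, 5, 4, 16] [ 0.618 -0.011  0.097]
[180.9 259.6] [165, 248, 33, 24, 317] [ 0.919 -0.227  0.097]
[249.3 269.6] [243, 261, 14, 19, 218] [ 0.955 -0.028  0.097]
earth_stud [240.4 195.2  49.9  48.7] 0.74 [ 0.546 -0.08   0.06 ]
side [[396.48605639   0.         259.74462564]
 [  0.         396.48605639 189.76306496]
 [  0.           0.           1.        ]] [[0.977, 0.14, -0.159, 0.331], [-0.21
[... 777 characters left out ...]
36]
 [  0.         297.31863964 194.28570461]
 [  0.           0.           1.        ]] [[1.0, 0.0, 0.001, 0.576], [-0.001, 0.947, 0.322, 0.082], [-0.001, -0.322, 0.947, 0.373], [0.0, 0.0, 0.0, 1.0]]
[288.9 191.2] [280, 182, 19, 20, 299] [ 0.611 -0.009  0.097]
[140.2 193.9] [132, 185, 18, 19, 261] [ 0.46  -0.011  0.097]
[504.5 201.2] [495, 185, 17, 33, 402] [ 0.909 -0.022  0.097]
[285.9 281.1] [278, 274, 16, 15, 199] [ 0.613 -0.115  0.097]
[497.  328.1] [480, 304, 32, 44, 602] [ 1.023 -0.27   0.097]
gland_side [218.4 221.4 181.7 137.8] 0.89 [ 0.532 -0.072  0.028]
earth_stud [217.2 222.7 184.4 138.3] 0.76 [ 0.534 -0.059  0.06 ]
earth_stud [139.  195.6  17.6  16.1] 0.34 [ 0.442 -0.026  0.06 ]
```

View pics/scene0.png

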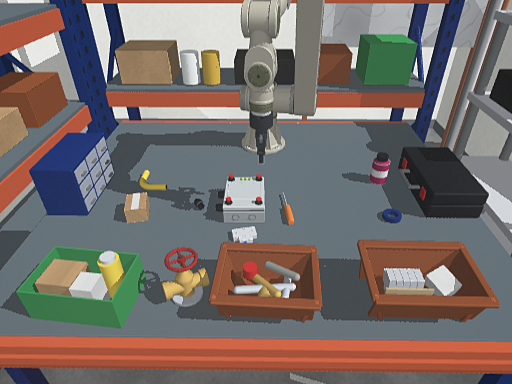

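View pics/wrist0.png

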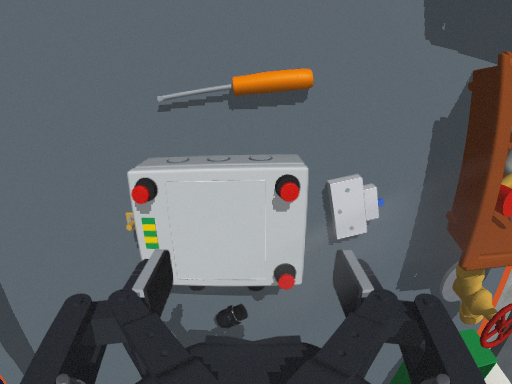

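The wrist view shows the screwdriver at +y (row 85). The stud and striped mark are at −x (col 130–150), and the glands are toward −y (row 285). So the box is turned about 180°, and pin a is at world (−x, −y), hidden by the finger. Next I'll fit the box pose over all three cameras.

```bash
python3 - <<'E'
from h import *
C={n:capture(n) for n in("scene","side","wrist")}
obs=[]
for n,c in C.items():
    for ce,st in reds(c["img"]):
        p=onz(c,*ce,.094,n=="wrist")
        if .42<p[0]<.65 and -.16<p[1]<.03: obs.append((n,ray(c,*ce,n=="wrist"),p,3 if n=="wrist" else 1))
L=np.array([[77,54],[-77,-54],[-77,54],[77,-54]])/1e3
def pins(q): 
    c,s=np.cos(q[2]),np.sin(q[2]);return L@np.array([[c,s],[-s,c]])+q[:2]
def f(q):
    P=pins(q);r=[]
    for n,_,p,w in obs:
        d=P-p[:2];r+=list(w*d[np.argmin((d**2).sum(1))])
    return r
R=least_squares(f,[.535,-.065,np.pi],x_scale=[.01,.01,.1],loss="soft_l1",f_scale=.003)
print(R.x,pins(R.x).round(4))
for o in obs:
    d=o[2][:2]-pins(R.x);print(o[0],(d[np.argmin((d**2).sum(1))]*1000).round(1))
s=state();print(s["time"],s["position"],s["gripper_width"])
E
```

```text
[ 0.53584942 -0.0653147   3.15929095] [[ 0.4598 -0.1207]
 [ 0.6119 -0.01  ]
 [ 0.6138 -0.1179]
 [ 0.4579 -0.0127]]
scene [ 1.6 -0.8]
scene [ 2.4 -1.2]
scene [ 2.9 -0.8]
scene [ 2.5 -1.3]
side [-2.1 -0.8]
side [-1.6 -0.3]
side [-1.9 -2.2]
side [-1.4 -2.5]
wrist [-0.2  0.3]
wrist [0.5 0.3]
wrist [-0.4  0.5]
0.75 [ 5.75049639e-01 -4.82861754e-05  2.27746741e-01] 0.08510277911429687
```

carry_out --pt "-0.04 -0.038 0.0 0 0 0 0" --pt "-0.08 -0.076 0.0 0 0 0 0" --pt "-0.12 -0.115 0.0 0 0 0 0" --pt "-0.12 -0.115 0.03 0 0 0 0" --pt "-0.12 -0.115 0.06 0 0 0 0" --pt "-0.12 -0.115 0.08 0 0 0 0" --pt "-0.12 -0.115 0.085 0 0 0 0" --pt "-0.12 -0.115 0.085 0 0 0 0" --pt "-0.12 -0.115 0.085 0 0 0 0" --pt "-0.12 -0.115 0.085 0 0 0 0"

```text
time: 1.75
position: [0.4611, -0.1203, 0.144]
orientation: [0.707, 0.707, 0.0, 0.001]
wrist_force: [-0.3, -0.3, -0.2]
gripper_width: 0.0003
gripper_force: 0.0
```

```bash
python3 - <<'E'
from h import *
s=state();print(s["time"],s["position"],s["orientation"],s["gripper_width"],s["wrist_force"])
c=capture("wrist")
for ce,st in reds(c["img"]): print(ce,st,onz(c,*ce,.095,True).round(4))
b=capture("side")["img"][150:270,190:350]
cv2.imwrite("pics/w1.png",np.hstack([c["img"],cv2.resize(b,(288,216),interpolation=cv2.INTER_CUBIC).repeat(1,0) if 0 else cv2.copyMakeBorder(cv2.resize(b,(288,216)),0,168,0,0,0)])[...,::-1])
E
```

```text
1.75 [ 0.46108574 -0.12026118  0.1439672 ] [7.06951813e-01 7.07260722e-01 4.09832626e-04 1.11234288e-03] 0.0002618775156863838 [-0.31242371 -0.3049047  -0.19311863]
[246.7  58.5] [231, 44, 32, 30, 720] [ 0.458  -0.0129  0.095 ]
[450.7  75.6] [440, 64, 22, 25, 434] [ 0.6099 -0.0107  0.095 ]
[438.6 209.7] [431, 199, 17, 22, 266] [ 0.6138 -0.1178  0.095 ]
[249.7 214.8] [236, 201, 28, 28, 583] [ 0.4597 -0.1197  0.095 ]
```

View pics/w1.png

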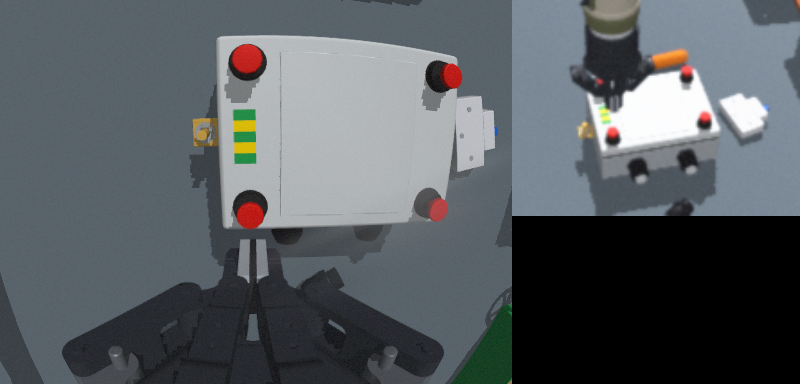

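The wrist view confirms pin a at pixel (250, 215), with the stud to the left and the glands below. The closed tips are at about (253, 240). Before descending, I'll check the tip height by projecting it into both views.

```bash
python3 - <<'E'
from h import *
for n in("wrist","side"):
    c=capture(n);K=c["mtx"];T=np.linalg.inv(c["T"])
    for z in(.144,.119,.097):
        p=T[:3]@np.array([.461,-.1203,z,1]);q=np.array([p[0],-p[1],-p[2]])
        if n=="wrist":
            r=np.hypot(q[0],q[1]);q=np.array([*(q[:2]/r*np.arctan2(r,q[2])),1.])
        q=q/q[2];print(n,z,(K@q)[:2].round(1))
    if n=="side": cv2.imwrite("pics/s2.png",cv2.resize(c["img"][170:250,200:310],(770,560),interpolation=cv2.INTER_CUBIC)[...,::-1])
E
```

```text
wrist 0.144 [251.8 249.8]
wrist 0.119 [251.8 230.5]
wrist 0.097 [251.9 216.9]
side 0.144 [246.2 211.5]
side 0.119 [246.3 217.4]
side 0.097 [246.4 222.4]
```

View pics/s2.png

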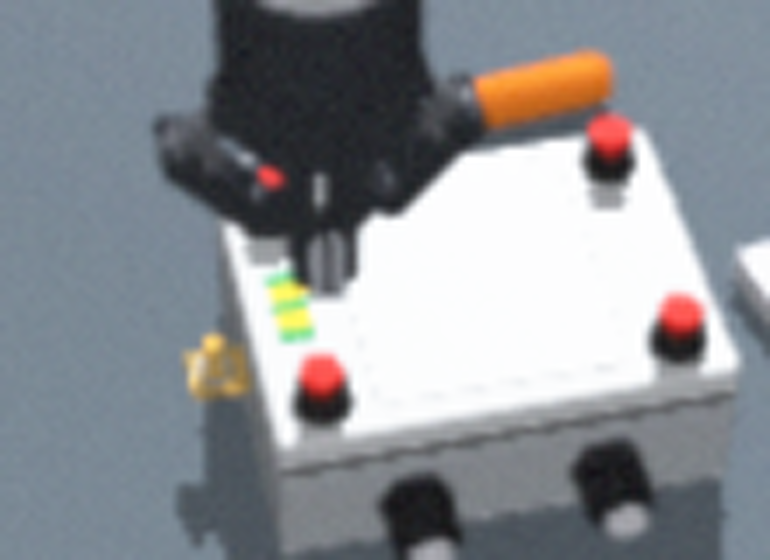

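The side view puts the tip bottom at display (327, 293), which is raw (246.7, 211.9). That's higher than predicted, so the tip may reach less far ahead of the TCP than stated. I'll go down carefully and find contact by force.

carry_out --pt "0.0005 -0.001 0.01 0 0 0 0" --pt "0.0005 -0.001 0.018 0 0 0 0" --pt "0.0005 -0.001 0.02 0 0 0 0" --pt "0.0005 -0.001 0.02 0 0 0 0" --pt "0.0005 -0.001 0.02 0 0 0 0"

```text
time: 2.45
position: [0.459, -0.1195, 0.1226]
orientation: [0.707, 0.707, -0.0, -0.0]
wrist_force: [0.1, -0.5, -0.0]
gripper_width: -0.0001
gripper_force: 0.0
```

```bash
python3 - <<'E'
from h import *
c=capture("side");cv2.imwrite("pics/s3.png",cv2.resize(c["img"][170:250,200:310],(770,560),interpolation=cv2.INTER_CUBIC)[...,::-1])
print(state()["wrist_force"],state()["position"])
E
```

```text
[-0.5477248   0.16689748 -0.59043129] [ 0.45916714 -0.119586    0.12278683]
```

View pics/s3.png

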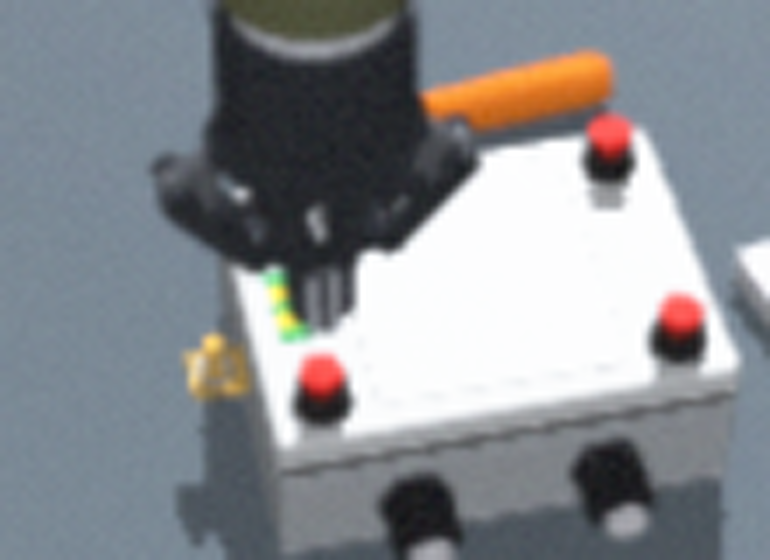

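There's still a visible gap: tip bottom at about row 328 and pin top at about row 365. That's roughly 20 mm, so I'll descend in guarded steps.

carry_out --pt "0 0.0005 0.001 0 0 0 0" --pt "0 0.0005 0.002 0 0 0 0" --pt "0 0.0005 0.003 0 0 0 0" --pt "0 0.0005 0.003 0 0 0 0"

```text
time: 2.9
position: [0.4595, -0.1195, 0.1196]
orientation: [0.707, 0.707, -0.0, -0.0]
wrist_force: [0.1, 0.7, -0.3]
gripper_width: 0.0002
gripper_force: 0.0
```

carry_out --pt "0 0 0.001 0 0 0 0" --pt "0 0 0.002 0 0 0 0" --pt "0 0 0.003 0 0 0 0" --pt "0 0 0.004 0 0 0 0" --pt "0 0 0.004 0 0 0 0"

```text
time: 3.4
position: [0.4594, -0.1195, 0.1155]
orientation: [0.707, 0.707, -0.0, -0.0]
wrist_force: [0.1, 1.0, -0.7]
gripper_width: -0.0002
gripper_force: 0.0
```

```bash
python3 - <<'E'
from h import *
c=capture("side");w=capture("wrist")
a=cv2.resize(c["img"][190:245,215:270],(550,550),interpolation=cv2.INTER_CUBIC)
b=cv2.resize(w["img"][180:290,225:275],(250,550))
cv2.imwrite("pics/s4.png",np.hstack([a,b])[...,::-1])
print(state()["wrist_force"],state()["position"],np.linalg.norm(c["T"][:3,3]))
E
```

```text
[-0.05424894 -0.52884994  0.47098572] [ 0.45952118 -0.11951666  0.11566924] 1.328697014410304
```

View pics/s4.png

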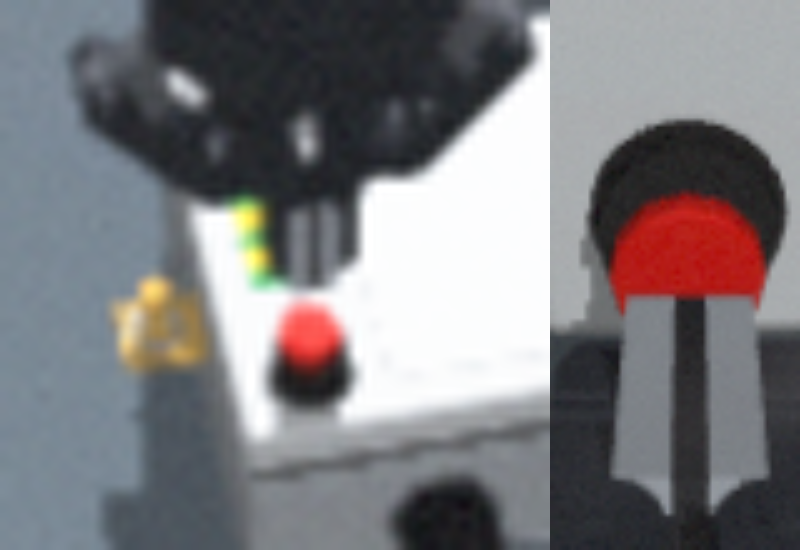

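No contact yet (force within noise), and the pads line up with the pin in both views. A pin gives 8 mm at only 4 N, so 4–5 mm guarded steps are safe.

carry_out --pt "0 0 0.001 0 0 0 0" --pt "0 0 0.002 0 0 0 0" --pt "0 0 0.003 0 0 0 0" --pt "0 0 0.004 0 0 0 0" --pt "0 0 0.004 0 0 0 0"

```text
time: 4.0
position: [0.4594, -0.1195, 0.1115]
orientation: [0.707, 0.707, -0.0, -0.0]
wrist_force: [0.4, 0.1, -1.2]
gripper_width: -0.0002
gripper_force: 0.0
```

carry_out --pt "0 0 0.001 0 0 0 0" --pt "0 0 0.002 0 0 0 0" --pt "0 0 0.003 0 0 0 0" --pt "0 0 0.003 0 0 0 0"

```text
time: 4.4
position: [0.4594, -0.1195, 0.1085]
orientation: [0.707, 0.707, -0.0, -0.0]
wrist_force: [-0.9, 0.6, 0.0]
gripper_width: -0.0
gripper_force: 0.0
```

carry_out --pt "0 0 0.001 0 0 0 0" --pt "0 0 0.002 0 0 0 0" --pt "0 0 0.003 0 0 0 0" --pt "0 0 0.003 0 0 0 0"

```text
time: 4.8
position: [0.4594, -0.1195, 0.1056]
orientation: [0.707, 0.707, 0.0, -0.0]
wrist_force: [0.2, 0.2, 0.2]
gripper_width: 0.0
gripper_force: 0.0
```

carry_out --pt "0 0 0.001 0 0 0 0" --pt "0 0 0.002 0 0 0 0" --pt "0 0 0.003 0 0 0 0" --pt "0 0 0.003 0 0 0 0"

```text
time: 5.2
position: [0.4594, -0.1195, 0.1025]
orientation: [0.707, 0.707, -0.0, -0.0]
wrist_force: [-1.0, -0.7, 0.4]
gripper_width: -0.0
gripper_force: 0.0
```

```bash
python3 - <<'E'
from h import *
c=capture("side");w=capture("wrist")
a=cv2.resize(c["img"][190:245,215:270],(550,550),interpolation=cv2.INTER_CUBIC)
b=cv2.resize(w["img"][180:290,225:275],(250,550))
cv2.imwrite("pics/s5.png",np.hstack([a,b])[...,::-1])
for n,q in(("side",c),("wrist",w)):
  for ce,st in reds(q["img"]):
    p=onz(q,*ce,.095,n=="wrist")
    if .42<p[0]<.65 and -.16<p[1]<.03: print(n,ce,st,p.round(4))
E
```

```text
side [286.7 189.5] [285, 187, 5, 6, 24] [ 0.6098 -0.0118  0.095 ]
side [296.9 215.1] [295, 213, 5, 5, 22] [ 0.6117 -0.1206  0.095 ]
side [245.6 224.2] [243, 222, 6, 5, 20] [ 0.4578 -0.1246  0.095 ]
wrist [248.5  50. ] [229, 32, 40, 37, 1116] [ 0.4581 -0.013   0.095 ]
wrist [487.6  76.7] [475, 63, 25, 29, 569] [ 0.609  -0.0109  0.095 ]
wrist [469.6 232.5] [461, 221, 18, 24, 301] [ 0.6143 -0.1182  0.095 ]
wrist [251.6 235.3] [236, 227, 33, 22, 341] [ 0.4595 -0.1144  0.095 ]
```

View pics/s5.png

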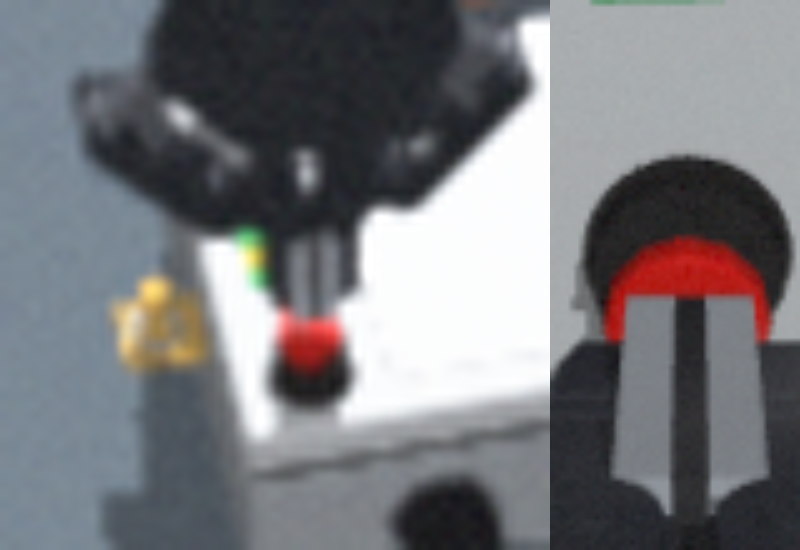

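The tip now overlaps the pin head in both views, so contact is imminent and I'll go on in small steps.

carry_out --pt "0 0 0.001 0 0 0 0" --pt "0 0 0.002 0 0 0 0" --pt "0 0 0.002 0 0 0 0"

```text
time: 5.6
position: [0.4595, -0.1195, 0.1006]
orientation: [0.707, 0.707, -0.0, -0.0]
wrist_force: [-0.4, 0.2, 0.2]
gripper_width: 0.0001
gripper_force: 0.0
```

carry_out --pt "0 0 0.001 0 0 0 0" --pt "0 0 0.002 0 0 0 0" --pt "0 0 0.002 0 0 0 0"

```text
time: 5.9
position: [0.4595, -0.1195, 0.0985]
orientation: [0.707, 0.707, -0.0, -0.0]
wrist_force: [-0.9, -0.6, 0.7]
gripper_width: -0.0001
gripper_force: 0.0
```

carry_out --pt "0 0 0.001 0 0 0 0" --pt "0 0 0.002 0 0 0 0" --pt "0 0 0.002 0 0 0 0"

```text
time: 6.2
position: [0.4594, -0.1195, 0.0965]
orientation: [0.707, 0.707, -0.0, -0.0]
wrist_force: [-0.4, 1.0, 0.5]
gripper_width: -0.0001
gripper_force: 0.0
```

carry_out --pt "0 0 0.001 0 0 0 0" --pt "0 0 0.002 0 0 0 0" --pt "0 0 0.002 0 0 0 0"

```text
time: 6.5
position: [0.4595, -0.1195, 0.0945]
orientation: [0.707, 0.707, -0.0, -0.0]
wrist_force: [-0.3, 0.1, -0.2]
gripper_width: 0.0
gripper_force: 0.0
```

TCP is already at pin-top height with no force. I need a look to resolve this.

```bash
python3 - <<'E'
from h import *
c=capture("side");w=capture("wrist");d=capture("scene")
r=lambda im,a,b,e,f,W:cv2.resize(im[a:b,e:f],(W,550),interpolation=cv2.INTER_CUBIC)
cv2.imwrite("pics/s6.png",np.hstack([r(c["img"],205,235,230,260,400),r(w["img"],210,290,225,275,250),r(d["img"],160,200,224,235,150)])[...,::-1])
print(state()["wrist_force"],state()["position"],state()["wrist_torque"],state()["joint_efforts"])
for n,q in(("side",c),("wrist",w)):
  for ce,st in reds(q["img"]):
    p=onz(q,*ce,.095,n=="wrist")
    if .42<p[0]<.65 and -.16<p[1]<.03: print(n,ce,st,p.round(4))
E
```

```text
[-0.11752791 -0.53733348  0.03957432] [ 0.4595377  -0.11950389  0.09470575] [-0.03639167 -0.04184284 -0.03583728] [-2.74736685e-04 -3.84739387e+01  2.62852710e+01  1.38423933e-03
 -2.54576789e-04  1.07045219e-05]
side [286.4 189.3] [284, 187, 6, 6, 23] [ 0.6091 -0.0108  0.095 ]
side [296.9 215.1] [295, 213, 5, 5, 22] [ 0.6117 -0.1206  0.095 ]
wrist [248.3  47.5] [228, 29, 42, 39, 1240] [ 0.4581 -0.013   0.095 ]
wrist [495.5  76.7] [482, 62, 27, 31, 603] [ 0.6088 -0.0109  0.095 ]
wrist [475.9 237.1] [467, 225, 19, 25, 314] [ 0.6141 -0.118   0.095 ]
wrist [252.1 236.3] [241, 233, 24, 7, 111] [ 0.4598 -0.111   0.095 ]
wrist [237.6 243.8] [236, 239, 4, 10, 28] [ 0.4518 -0.1157  0.095 ]
wrist [266.9 244.1] [266, 240, 3, 9, 18] [ 0.468  -0.1159  0.095 ]
```

View pics/s6.png

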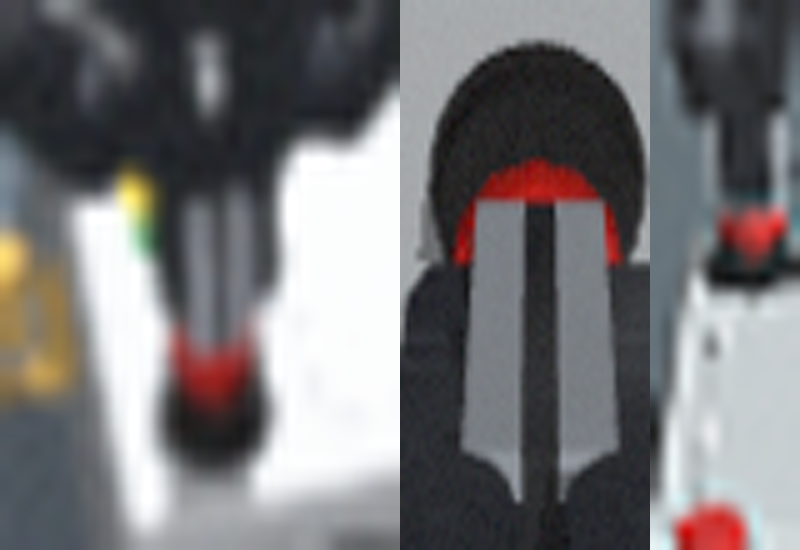

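The tip is right at the head top in all three crops: side tip bottom at about raw (247, 224), wrist edge row 239 with the pin rim at row 233. Contact should be within a few mm. I'll keep to 2 mm steps and watch the force and the rim row.

carry_out --pt "0 0 0.001 0 0 0 0" --pt "0 0 0.002 0 0 0 0" --pt "0 0 0.002 0 0 0 0"

```text
time: 6.95
position: [0.4596, -0.1196, 0.0927]
orientation: [0.707, 0.707, 0.0, 0.0]
wrist_force: [-0.0, 1.3, 1.4]
gripper_width: 0.0001
gripper_force: 0.5
```

carry_out --pt "0 0 0.001 0 0 0 0" --pt "0 0 0.002 0 0 0 0" --pt "0 0 0.002 0 0 0 0"

```text
time: 7.25
position: [0.4596, -0.1196, 0.0909]
orientation: [0.707, 0.707, 0.0, 0.0]
wrist_force: [-1.4, 0.1, 3.2]
gripper_width: 0.0001
gripper_force: 1.8
```

```bash
cat > chk.py <<'E'
from h import *
w=capture("wrist")
for ce,st in reds(w["img"]):
    p=onz(w,*ce,.095,True)
    if .42<p[0]<.65 and -.16<p[1]<.03: print(ce,st,p.round(4))
s=state();print(s["wrist_force"].round(2),s["position"].round(4),s["joint_efforts"][1:3].round(2))
E
python3 chk.py
```

```text
[247.8  46.1] [227, 27, 43, 40, 1306] [ 0.4581 -0.013   0.095 ]
[499.2  76.6] [486, 62, 26, 31, 621] [ 0.6087 -0.0109  0.095 ]
[478.7 239.5] [470, 227, 19, 25, 315] [ 0.6141 -0.1181  0.095 ]
[251.8 236.9] [241, 234, 22, 6, 77] [ 0.4598 -0.1096  0.095 ]
[237.4 244.1] [235, 240, 5, 8, 22] [ 0.4521 -0.114   0.095 ]
[-1.15 -0.09  3.22] [ 0.4596 -0.1196  0.0909] [-36.95  25.37]
```

Contact came at TCP z of about 0.0935, with about 3 N of force. Next: press through the 8 mm travel until the force rises.

carry_out --pt "0 0 0.001 0 0 0 0" --pt "0 0 0.002 0 0 0 0" --pt "0 0 0.003 0 0 0 0" --pt "0 0 0.004 0 0 0 0" --pt "0 0 0.004 0 0 0 0"

```text
time: 7.8
position: [0.4597, -0.1196, 0.0866]
orientation: [0.707, 0.707, 0.0, 0.0]
wrist_force: [-1.0, -0.2, 3.5]
gripper_width: -0.0
gripper_force: 1.8
```

carry_out --pt "0 0 0.001 0 0 0 0" --pt "0 0 0.0015 0 0 0 0" --pt "0 0 0.0015 0 0 0 0"

```text
time: 8.1
position: [0.4596, -0.1196, 0.0852]
orientation: [0.707, 0.707, 0.0, 0.0]
wrist_force: [0.8, 0.2, 3.5]
gripper_width: 0.0
gripper_force: 1.8
```

carry_out --pt "0 0 0.0005 0 0 0 0" --pt "0 0 0.001 0 0 0 0" --pt "0 0 0.001 0 0 0 0"

```text
time: 8.4
position: [0.4597, -0.1195, 0.0843]
orientation: [0.707, 0.707, 0.0, 0.0]
wrist_force: [-0.1, -0.0, 4.9]
gripper_width: 0.0
gripper_force: 2.6
```

carry_out --pt "0 0 0.0005 0 0 0 0" --pt "0 0 0.001 0 0 0 0" --pt "0 0 0.001 0 0 0 0"

```text
time: 8.7
position: [0.4597, -0.1196, 0.0837]
orientation: [0.707, 0.707, 0.0, 0.0]
wrist_force: [-1.1, 0.5, 9.0]
gripper_width: 0.0001
gripper_force: 4.2
```

Pin a is home, with the force rising to 9 N at the stop. Now lift and go to pin b (diagonal), stopping 1 mm short of the same depth.

carry_out --pt "0 0 -0.01 0 0 0 0" --pt "0 0 -0.03 0 0 0 0" --pt "0.027 0.038 -0.03 0 0 0 0" --pt "0.054 0.076 -0.03 0 0 0 0" --pt "0.081 0.113 -0.03 0 0 0 0" --pt "0.109 0.151 -0.03 0 0 0 0" --pt "0.109 0.151 -0.03 0 0 0 0" --pt "0.109 0.151 -0.03 0 0 0 0" --pt "0.109 0.151 -0.02 0 0 0 0" --pt "0.109 0.151 -0.014 0 0 0 0" --pt "0.109 0.151 -0.014 0 0 0 0"

```text
time: 9.8
position: [0.6086, -0.0112, 0.0958]
orientation: [0.708, 0.707, -0.001, -0.001]
wrist_force: [0.2, 0.4, -0.1]
gripper_width: -0.0
gripper_force: 0.0
```

```bash
python3 chk.py
```

```text
[ 36.7 238.7] [25, 226, 24, 28, 509] [ 0.4606 -0.0111  0.095 ]
[260.4 236.4] [242, 228, 33, 20, 325] [ 0.6136 -0.0034  0.095 ]
[-0.01 -0.55  0.52] [ 0.6092 -0.0112  0.0966] [-52.77  27.47]
```

carry_out --pt "0.0015 0.003 0.002 0 0 0 0" --pt "0.0015 0.003 0.004 0 0 0 0" --pt "0.0015 0.003 0.005 0 0 0 0" --pt "0.0015 0.003 0.006 0 0 0 0" --pt "0.0015 0.003 0.007 0 0 0 0" --pt "0.0015 0.003 0.008 0 0 0 0" --pt "0.0015 0.003 0.009 0 0 0 0" --pt "0.0015 0.003 0.01 0 0 0 0" --pt "0.0015 0.003 0.011 0 0 0 0" --pt "0.0015 0.003 0.012 0 0 0 0" --pt "0.0015 0.003 0.012 0 0 0 0"

```text
time: 10.95
position: [0.6137, -0.0091, 0.0851]
orientation: [0.707, 0.707, 0.0, 0.0]
wrist_force: [0.6, -1.0, 4.0]
gripper_width: -0.0003
gripper_force: 1.8
```

carry_out --pt "0 0 0.0005 0 0 0 0" --pt "0 0 0.001 0 0 0 0" --pt "0 0 0.001 0 0 0 0"

```text
time: 11.25
position: [0.6137, -0.0091, 0.0844]
orientation: [0.707, 0.707, 0.0, 0.0]
wrist_force: [-1.3, -0.8, 4.7]
gripper_width: -0.0
gripper_force: 2.5
```

carry_out --pt "0 0 0.0005 0 0 0 0" --pt "0 0 0.001 0 0 0 0" --pt "0 0 0.001 0 0 0 0"

```text
time: 11.55
position: [0.6138, -0.0091, 0.0839]
orientation: [0.707, 0.707, 0.0, 0.0]
wrist_force: [-0.8, -1.2, 7.2]
gripper_width: 0.0
gripper_force: 3.8
```

Pin b is home. Next is pin c, straight along −y at (0.614, −0.118).

carry_out --pt "0 0 -0.01 0 0 0 0" --pt "0 0 -0.03 0 0 0 0" --pt "-0.036 0 -0.03 0 0 0 0" --pt "-0.072 0 -0.03 0 0 0 0" --pt "-0.109 0 -0.03 0 0 0 0" --pt "-0.109 0 -0.03 0 0 0 0" --pt "-0.109 0 -0.03 0 0 0 0" --pt "-0.109 0 -0.02 0 0 0 0" --pt "-0.109 0 -0.014 0 0 0 0" --pt "-0.109 0 -0.014 0 0 0 0"

```text
time: 12.55
position: [0.6124, -0.1165, 0.0954]
orientation: [0.707, 0.708, -0.001, -0.001]
wrist_force: [-1.4, -0.4, -0.1]
gripper_width: -0.0002
gripper_force: 0.0
```

```bash
python3 chk.py
```

```text
[251.1  50.8] [232, 33, 39, 37, 1121] [ 0.6121 -0.0115  0.095 ]
[ 9.1 85.3] [0, 71, 23, 30, 531] [ 0.4618 -0.013   0.095 ]
[ 40.7 237.4] [30, 225, 23, 26, 442] [ 0.4692 -0.1153  0.095 ]
[257.6 238.2] [243, 233, 28, 15, 135] [ 0.6157 -0.1096  0.095 ]
[-0.13 -0.05  0.62] [ 0.6128 -0.1167  0.0961] [-54.45  27.69]
```

carry_out --pt "0 0.001 0.002 0 0 0 0" --pt "0 0.001 0.004 0 0 0 0" --pt "0 0.001 0.005 0 0 0 0" --pt "0 0.001 0.006 0 0 0 0" --pt "0 0.001 0.007 0 0 0 0" --pt "0 0.001 0.008 0 0 0 0" --pt "0 0.001 0.009 0 0 0 0" --pt "0 0.001 0.01 0 0 0 0" --pt "0 0.001 0.011 0 0 0 0" --pt "0 0.001 0.012 0 0 0 0" --pt "0 0.001 0.012 0 0 0 0"

```text
time: 13.7
position: [0.6148, -0.1179, 0.0852]
orientation: [0.707, 0.707, 0.0, 0.0]
wrist_force: [0.5, 2.8, 3.8]
gripper_width: 0.0002
gripper_force: 1.8
```

carry_out --pt "0 0 0.0005 0 0 0 0" --pt "0 0 0.001 0 0 0 0" --pt "0 0 0.0015 0 0 0 0" --pt "0 0 0.0015 0 0 0 0"

```text
time: 14.1
position: [0.6148, -0.118, 0.0842]
orientation: [0.707, 0.707, 0.0, 0.0]
wrist_force: [0.5, 2.7, 6.0]
gripper_width: 0.0001
gripper_force: 3.1
```

carry_out --pt "0 0 0.0005 0 0 0 0" --pt "0 0 0.001 0 0 0 0" --pt "0 0 0.001 0 0 0 0"

```text
time: 14.4
position: [0.6148, -0.118, 0.0836]
orientation: [0.707, 0.707, 0.0, 0.0]
wrist_force: [-1.3, 3.6, 9.4]
gripper_width: -0.0001
gripper_force: 4.4
```

Pin c is home. Last is pin d at (0.458, −0.013).

carry_out --pt "0 0 -0.01 0 0 0 0" --pt "0 0 -0.03 0 0 0 0" --pt "0.026 -0.039 -0.03 0 0 0 0" --pt "0.052 -0.078 -0.03 0 0 0 0" --pt "0.078 -0.117 -0.03 0 0 0 0" --pt "0.105 -0.156 -0.03 0 0 0 0" --pt "0.105 -0.156 -0.03 0 0 0 0" --pt "0.105 -0.156 -0.03 0 0 0 0" --pt "0.105 -0.156 -0.02 0 0 0 0" --pt "0.105 -0.156 -0.014 0 0 0 0" --pt "0.105 -0.156 -0.014 0 0 0 0"

```text
time: 15.5
position: [0.4584, -0.0135, 0.0953]
orientation: [0.707, 0.707, -0.001, -0.001]
wrist_force: [-0.3, 0.3, -0.2]
gripper_width: 0.0003
gripper_force: 0.0
```

```bash
python3 chk.py
```

```text
[249.  236.8] [234, 230, 34, 19, 276] [ 0.4571 -0.0057  0.095 ]
[433.3 334.7] [425, 330, 15, 12, 111] [ 0.6063 -0.1021  0.095 ]
[-0.5  -0.74  0.43] [ 0.4585 -0.0135  0.0957] [-36.64  26.06]
```

carry_out --pt "0.001 -0.001 0.002 0 0 0 0" --pt "0.001 -0.001 0.004 0 0 0 0" --pt "0.001 -0.001 0.005 0 0 0 0" --pt "0.001 -0.001 0.006 0 0 0 0" --pt "0.001 -0.001 0.007 0 0 0 0" --pt "0.001 -0.001 0.008 0 0 0 0" --pt "0.001 -0.001 0.009 0 0 0 0" --pt "0.001 -0.001 0.01 0 0 0 0" --pt "0.001 -0.001 0.011 0 0 0 0" --pt "0.001 -0.001 0.012 0 0 0 0" --pt "0.001 -0.001 0.012 0 0 0 0"

```text
time: 16.65
position: [0.4577, -0.0122, 0.0846]
orientation: [0.707, 0.707, 0.0, 0.0]
wrist_force: [0.5, -0.5, 2.9]
gripper_width: -0.0001
gripper_force: 1.8
```

carry_out --pt "0 0 0.0005 0 0 0 0" --pt "0 0 0.001 0 0 0 0" --pt "0 0 0.0015 0 0 0 0" --pt "0 0 0.0015 0 0 0 0"

```text
time: 17.05
position: [0.4578, -0.0121, 0.0837]
orientation: [0.707, 0.707, 0.0, 0.0]
wrist_force: [-1.8, -0.2, 8.4]
gripper_width: 0.0002
gripper_force: 4.1
```

Pin d is home. Raise clear, then take a final look.

carry_out --pt "0 0 -0.02 0 0 0 0" --pt "0 0 -0.06 0 0 0 0" --pt "-0.02 0.04 -0.1 0 0 0 0" --pt "-0.05 0.08 -0.14 0 0 0 0" --pt "-0.05 0.08 -0.14 0 0 0 0" --pt "-0.05 0.08 -0.14 0 0 0 0"

```text
time: 17.65
position: [0.5406, -0.0635, 0.2247]
orientation: [0.708, 0.707, 0.001, 0.002]
wrist_force: [0.2, -0.0, -0.8]
gripper_width: -0.0
gripper_force: 0.0
```

```bash
python3 chk.py; python3 - <<'E'
from h import *
c=capture("side");w=capture("wrist")
cv2.imwrite("pics/end.png",np.hstack([w["img"],cv2.resize(c["img"][165:265,200:275],(288,384),interpolation=cv2.INTER_CUBIC)])[...,::-1])
E
```

```text
[324.6 128. ] [315, 118, 20, 21, 323] [ 0.6096 -0.0094  0.095 ]
[167.1 131.4] [158, 121, 20, 21, 317] [ 0.4606 -0.0118  0.095 ]
[319.4 228.8] [311, 221, 18, 17, 225] [ 0.6113 -0.1134  0.095 ]
[177.1 231.4] [168, 223, 19, 18, 249] [ 0.4623 -0.1161  0.095 ]
[-0.61  0.49 -0.18] [ 0.5383 -0.0624  0.223 ] [-45.01  31.77]
```

View pics/end.png

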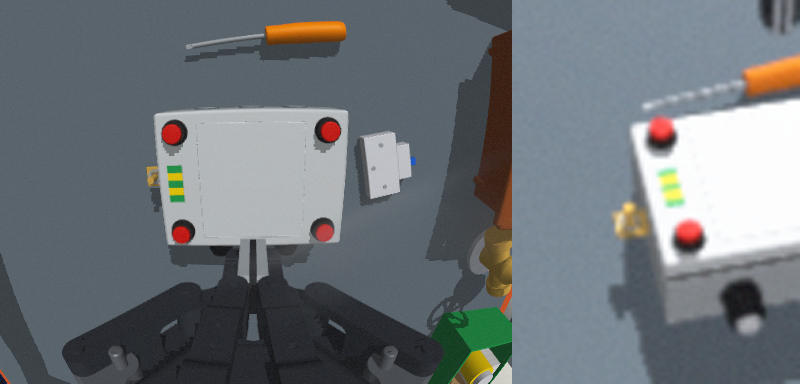

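All four heads, at (167, 128), (325, 128), (319, 229) and (177, 231), now sit low on their grommets. The box is unmoved and the hand is clear.

```bash
python3 -c "
from workcell import *
print(hand_in())"
```

```text
the job is handed in; nothing more can be done
None
```

I pressed all four pins home in the order a, b, c, d, with peak readings of about 7–9.5 N. The box and everything else in view stayed put, the hand finished clear, and I handed the job in at about 18 s; no verdict came back.

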